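Load and start the pack sealing press

ROBOT

A 6-joint arm with a two-finger parallel gripper is mounted at the origin on the work surface. World frame = base frame: x ahead of the robot, y to its left, z up, the work surface at z = 0. Lengths are in m, angles in rad, forces in N, time in s.
With the tool pointing down it reaches from about 0.275 to 1 m from the base axis. Payload 8.4 kg.
Tool frame: the origin (TCP) lies at the very end of the fingers, on their centre line; the grasp point (between the pads) lies 19 mm behind it (ctrl.grip_point_offset is the z of the grasp point in the tool frame, in m); z points along the fingers, y is the line along which they close (so a half turn about z gives the same grasp; the last joint's range is limited). The gripper opens to 85 mm and grips with 20 to 120 N. Pads are 22 mm wide; open, the fingers measure 114 mm over their backs; the gripper's body (76 mm by 85 mm) begins 54 mm behind the grasp point. The pads swing forward as they close: fully open they stand 13 mm farther back than shut.
Start: joints at [-1.12, 0.353, 1.633, -0, 1.155, -0.002], TCP at [0.273, -0.562, 0.231] pointing down, gripper open.
Joint ranges: [-2.63, 2.63], [-0.92, 2.1], [0.06, 2.66], [-1.3, 4.44], [0, 2.69], [-3.02, 3.02]. Speed limits (rad/s): [2.22, 2.22, 2.79, 3.14, 3.14, 3.14].

INTERFACE

Orientations are given as a rotation vector (axis times angle).
In Python, from rig import ctrl gives the robot as it stands.
- The arm moves only by the shell command python3 -m creep 'ROWS'. ROWS is JSON, one flat list of numbers, 5 for each row, row after row: the shift along the tool's x, y, z in units of 0.06 m (1.0 is 0.06 m), then the turn about the tool's z in units of 5 degrees (1.0 is 5 degrees), then the opening, from -1 (shut) to 1 (fully open). In form: [x, y, z, turn, hand, x, y, z, turn, hand, ...]. A call has 1 to 20 rows; each row shifts and turns the commanded pose from where the row before left it, along the tool's axes as they then stand; what a row does not reach is not made up. A row lasts 1/8 s, in which the tool goes at most 62.5 mm and 10.7 degrees, less where a joint would pass 70% of its speed; a pose out of reach is approached as far as the arm can. A call with a number of a shift or a turn outside -1 to 1 is refused whole. A call with a gripper value outside its range is refused whole. The fingers move at their own pace and stop on an object; the grip force is fixed at half the most. Time passes only in rows, so rows that do not move let the fingers close. It gives the time, the measured TCP pose, the force, the opening and the grip force at its end, in the units of the state.
- ctrl.observe(): the state, without advancing time (a new reading comes with each control period).
- ctrl.grab_frame(name): name is "side" or "top" or "wrist"; returns (picture, depth): 384x512x3 uint8, blue, green, red; 384x512 float32, m along the optical axis (not along the pixel's ray), 0 where there is no reading.
- ctrl.camera_params(name): a dict with "fx", "fy", "cx", "cy" (pixels), "dist_coeffs" ([k1, k2, p1, p2, k3] as OpenCV has them; the pictures are not rectified), "cam_to_world" (4x4, takes a point from camera to world coordinates); the wrist camera has in their place "T_tool_cam" (4x4, takes a point from camera to tool coordinates, whose origin is the TCP and whose axes are the flange's). Camera axes: x right, y down, z forward; pixel columns grow to the right and rows downward; lengths in m; the calibration is good to about 2 mm. A picture is of the moment at which its call begins: read the wrist's pose just before it. camera_params takes no time and is no camera call.
- ctrl.close_job(): hands the job in; it is judged then, once.
The state is a dict: "clock": time; "joint_pos": joint angles; "joint_vel": joint speeds; "joint_efforts": joint torques, N m; "ee_pos": TCP position; "tcp_rot": TCP orientation; "contact_force": force on the tool from outside, world axes, zero at the start; "moment": the same for the moment, N m; "width": finger opening in m; "grasp_force": force on a finger pad.
Only numpy, scipy, OpenCV 4.12 (cv2) and the standard library are available. Lean on these libraries where they do the work, as an engineer would, in place of code of your own. Each camera call takes 0.05 s, during which the arm holds its last target. There are 200 camera calls.

TASK

The pack is already in its black shuttle on the blue press: with your fingertips push the shuttle all the way in to its stop, then push the yellow-framed guard gate fully shut across the bed behind it, and only then press the green button on the grey box right down and let it go. Do everything by pushing: the pack must stay lying in its nest, nothing is to be lifted, the red button is not to be pressed, and the other things on the bench are to be left where they are.

Things in the scene. Friction and masses are not known exactly. Their poses are not given: they have to be found in the camera images.
- press: Fixed press: blue hood 190 deep x 250 wide x 130 mm high, mouth 180 x 100 mm, arched tower 325 mm high behind it (x = 190 to 290). Origin on the bench under the middle of the mouth; +x points into the mouth. A bed 215 wide, 18 mm high runs out to x = -290; at x = -125 it carries a hinge post (y = +97) and a catch post (y = -98), under 95 mm high. z up.
- shuttle_face (a point): Middle of the front face (the one to push, orange stripe) of the shuttle, a black nest block 180 long (x) x 140 wide (y) x 50 mm high, 0.6 kg, which slides freely on the bed (5 N or so) between guide strips; this point is 43 mm above the bench. Axes as the press. Starts with the face at x = -250 to -190 mm of the press; home against its rigid stop it is at x = -100 mm, 25 mm inside the shut gate.
- gate (a joint): Angle of the guard gate, rad: 0 = shut, straight across the bed; 2.0 = limit, swung open away from the mouth. Starts open at 1.5 to 1.85, beside the shuttle's path (it is open alongside the bed on the press's +y side). Pivot friction about 0.12 N m, stays where it is left.
- gate_hinge (a point): On the gate's upright hinge axis, 59 mm above the bench. The gate: clear window in a yellow frame, 8 mm thick, 30 to 88 mm above the bench, reaching 188 mm from this axis. Axes turn with the gate: the panel runs along -y from here; the outer face, to be pushed to shut it, looks to -x. When shut, its axes are those of the press.
- gate_face (a point): Point on the gate's outer face, 120 mm from the hinge axis, 59 mm above the bench. Axes as gate_hinge: push along +x to shut the gate.
- pack: The pack: white plastic tray 124 x 104 x 6 mm with a clear dome 84 x 64 mm, 30 mm high in all, about 80 g, loose. It lies in an open nest 10 mm deep on top of the shuttle, with about 4 mm of play all round. Origin at the centre of its underside, 58 mm above the bench and 90 mm behind the shuttle's front face.
- pendant: Grey push-button box 90 (x) x 180 (y) x 50 mm high, fixed on the bench; origin under its centre. The green button is 45 mm from the centre on its +y side (white plate), the red one 45 mm on its -y side (yellow plate).
- start_top (a point): Middle of the top of the green START button, 34 mm across; pressed straight down, 6 mm of travel, about 5 N when fully down, springs back.
- start (a joint): Green button: 0 = up, 0.006 m = fully down.
- stop_top (a point): Middle of the top of the red STOP button, same size, 90 mm from the green one: not to be pressed.
- stop (a joint): Red button: 0 = up, 0.006 m = fully down.
- tape: Bystander: roll of amber tape lying flat, 100 across, 48 mm high. Origin under its centre.
- jar: Bystander: jar with a blue lid, 76 across, 90 mm high. Origin under its centre.
- mug: Bystander: blue mug, 80 across, 95 mm high. Origin under its centre.
- screwdriver: Bystander: screwdriver lying on the bench, its length along its x.
- spare_pack: Bystander: a second pack like the first, 124 x 104 x 30 mm, lying on the bench: not the one to seal.
Things that resemble listed ones, but are neither listed nor needed, are in the scene too. Of the things shaped like the part that bears shuttle_face, the black one is meant. Leave any turquoise look-alike of the pack alone.

How it is judged:
By the outcome, as a careful person would: the job done as asked, in the order asked, and still so for the second after the job is handed in, with the robot touching nothing.
It also fails if it takes over 61 s, if anything falls off the work surface, if the arm or the gripper's body presses on something with over 40 N, if the wrist force passes 120 N, or if a joint passes its speed limit or range.

## Working session

There is one attempt and no reset: what is moved stays moved. The work goes in short steps, Python scripts to look and compute and a shell command to move; the robot and the scene stay as the last step left them, time stands still between calls to the robot, and variables do not carry over. Pictures are saved under pics/ and viewed, at most 10 in all, crops included, and the job is handed in when it is done.

```bash
ls; mkdir -p pics; cat > h.py <<'E'
import numpy as np, cv2
from rig import ctrl
from scipy.spatial.transform import Rotation as R
def snap(n,f):
    s=ctrl.observe(); im,d=ctrl.grab_frame(n); cv2.imwrite(f'pics/{f}.png',im); np.savez(f'{f}.npz',im=im,d=d,p=s['ee_pos'],r=s['tcp_rot']); return im,d
def cloud(n,f):
    z=np.load(f+'.npz'); d=z['d']; c=ctrl.camera_params(n)
    K=np.array([[c['fx'],0,c['cx']],[0,c['fy'],c['cy']],[0,0,1]])
    v,u=np.mgrid[:384,:512]
    q=cv2.undistortPoints(np.stack([u,v],-1).reshape(-1,1,2).astype(float),K,np.array(c['dist_coeffs'])).reshape(384,512,2)
    P=np.dstack([q*d[...,None],d])
    if n=='wrist':
        T=np.eye(4);T[:3,:3]=R.from_rotvec(z['r']).as_matrix();T[:3,3]=z['p'];T=T@np.array(c['T_tool_cam'])
    else: T=np.array(c['cam_to_world'])
    P=P@T[:3,:3].T+T[:3,3]; P[d==0]=np.nan
    return P,z['im']
E
python3 - <<'E'
from h import *
a,_=snap('top','t0');b,_=snap('side','s0')
s=ctrl.observe();print(s['clock'],s['ee_pos'],R.from_rotvec(s['tcp_rot']).as_matrix().round(3),s['contact_force'])
for n in('top','side'):print(np.array(ctrl.camera_params(n)['cam_to_world']).round(3))
E
```

```text
pics
0.1 [ 0.27323307 -0.56163086  0.23061762] [[ 0.899  0.437 -0.001]
 [ 0.437 -0.899  0.001]
 [-0.    -0.001 -1.   ]] [-0.94912028 -0.25374647 -0.73649088]
[[ 0.015 -0.992  0.125  0.302]
 [-1.    -0.013  0.015  0.026]
 [-0.013 -0.125 -0.992  1.711]
 [ 0.     0.     0.     1.   ]]
[[ 0.769 -0.359  0.529 -0.438]
 [-0.639 -0.401  0.656 -1.169]
 [-0.024 -0.843 -0.538  1.069]
 [ 0.     0.     0.     1.   ]]
```

View pics/t0.png

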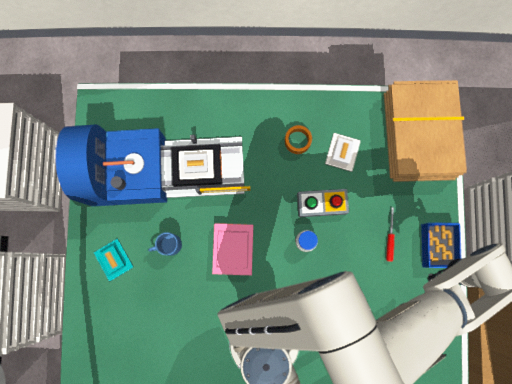

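View pics/s0.png

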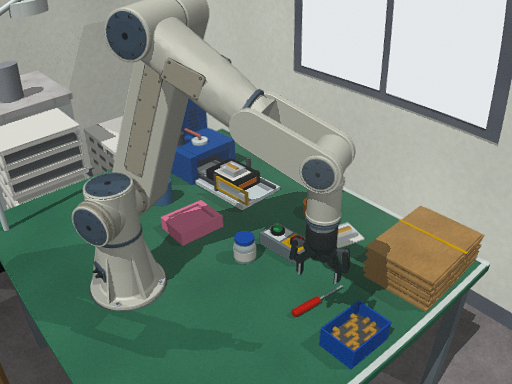

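The top view shows the press at (60–165, 125–205) with its mouth to the right. The black shuttle with the white pack is at (196,166), the open yellow gate at (200–250,189), and the pendant at (322,203) with green at (312,203) and red at (337,201). Look-alikes are the spare pack at (343,151), the turquoise pack at (114,259) and a pink tray at (233,250). The shuttle on the press bed is the black one, so it's the one meant.

```bash
python3 - <<'E'
from h import *
P,im=cloud('top','t0')
for n,u,v in [('faceTop',220,165),('packdome',196,163),('hingeend',201,191),('gateend',249,188),('bedend',241,160),('green',312,203),('red',337,201),('jar',306,240),('tape',298,139),('spare',343,151),('hood1',162,132),('hood2',162,198)]:
    print(n,P[v,u].round(3))
cv2.imwrite('pics/t0c.png',cv2.resize(im[115:220,140:260],None,fx=6,fy=6,interpolation=cv2.INTER_CUBIC)[:600])
# yellow gate pixels
h=cv2.cvtColor(im,cv2.COLOR_BGR2HSV)
def fit(m):
    q=P[m];q=q[~np.isnan(q[:,0])];return q
m=(h[...,0]>18)&(h[...,0]<32)&(h[...,1]>150);m2=np.zeros_like(m);m2[180:197,195:255]=1
q=fit(m&m2);c=q.mean(0);w,V=np.linalg.eigh(np.cov(q[:,:2].T));print('gate',len(q),c,V[:,1],q[:,:].min(0),q.max(0))
# hood top z ~0.13
m=(np.abs(P[...,2]-.13)<.008);q=fit(m&(h[...,0]>100)&(h[...,0]<130));q=q[(q[:,1]<.8)];print('hood',len(q),cv2.minAreaRect(q[:,:2].astype(np.float32)))
# bed
m=(np.abs(P[...,2]-.018)<.007)&(h[...,1]<60);m2[:]=0;m2[130:200,160:250]=1;q=fit(m&m2);print('bed',len(q),cv2.minAreaRect(q[:,:2].astype(np.float32)))
# pendant
m=(np.abs(P[...,2]-.05)<.008);m2[:]=0;m2[185:220,290:355]=1;q=fit(m&m2);print('pend',len(q),cv2.minAreaRect(q[:,:2].astype(np.float32)))
E
```

```text
faceTop [0.638 0.166 0.068]
packdome [0.639 0.251 0.092]
hingeend [0.54  0.231 0.08 ]
gateend [0.552 0.06  0.083]
bedend [0.668 0.092 0.015]
green [ 0.503 -0.166  0.07 ]
red [ 0.511 -0.256  0.072]
jar [ 0.37  -0.143  0.093]
tape [ 0.756 -0.122  0.001]
spare [ 0.703 -0.286  0.036]
hood1 [ 0.778  0.398 -0.001]
hood2 [0.511 0.368 0.093]
gate 153 [0.5512137  0.14764805 0.07710354] [-0.06014314  0.99818976] [5.39269542e-01 5.94628065e-02 1.62952912e-04] [0.57233591 0.24278562 0.09605812]
hood 3122 ((0.6247680187225342, 0.5040605068206787), (0.2532721161842346, 0.25820085406303406), 3.8693125247955322)
bed 1796 ((0.641365647315979, 0.23948824405670166), (0.21737168729305267, 0.30799779295921326), 3.7638840675354004)
pend 931 ((0.5096138715744019, -0.20965158939361572), (0.09041869640350342, 0.18228799104690552), 4.26215934753418)
```

View pics/t0c.png

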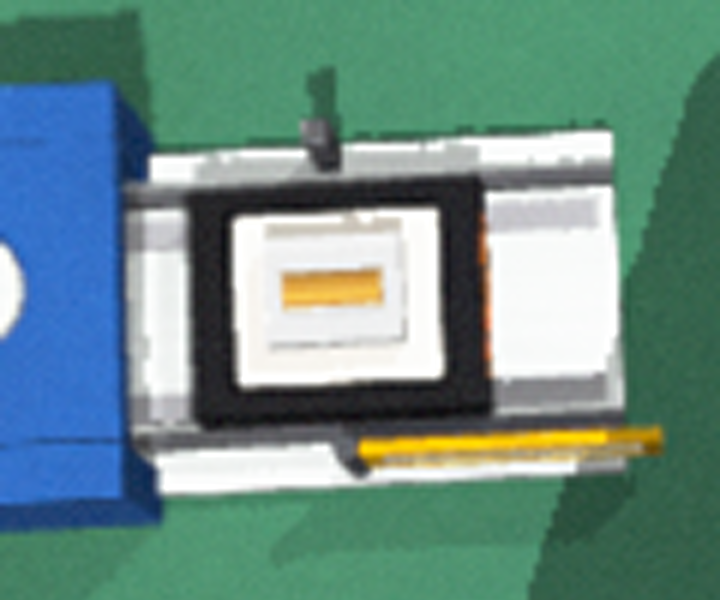

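The close-up confirms the black shuttle with its orange face at crop column 485 and the white pack in the nest. The yellow gate runs from the hinge post at (355,455) to (660,440), and the catch post is at (320,145). The press yaw is about 93.8° and the mouth is at about (0.633, 0.375). I'll turn the tool to align with the press and move in front of the face.

```bash
python3 -m creep '[0,0,0,0.884,-1, 0,0,0,0.884,-1, 0,0,0,0.884,-1, 0,0,0,0.884,-1, 0,0,0,0.884,-1]'; python3 -m creep '[0.438,-0.666,0,0,-1,0.438,-0.666,0,0,-1,0.438,-0.666,0,0,-1,0.438,-0.666,0,0,-1,0.438,-0.666,0,0,-1,0.438,-0.666,0,0,-1,0.438,-0.666,0,0,-1,0.438,-0.666,0,0,-1,0.438,-0.666,0,0,-1,0.438,-0.666,0,0,-1,0.438,-0.666,0,0,-1,0.438,-0.666,0,0,-1,0.438,-0.666,0,0,-1,0.438,-0.666,0,0,-1,0.438,-0.666,0,0,-1,0.438,-0.666,0,0,-1]'; python3 -m creep '[0,0,0,0,-1,0,0,0,0,-1]'
python3 - <<'E'
from h import *
s=ctrl.observe();print(s['clock'],s['ee_pos'],R.from_rotvec(s['tcp_rot']).as_matrix().round(3),s['contact_force'],s['width'])
snap('wrist','w0')
E
```

```text
clock: 0.72
ee_pos: [0.2733, -0.5618, 0.2308]
tcp_rot: [-3.139, -0.101, 0.001]
contact_force: [0.3, 0.5, 0.3]
width: -0.0
grasp_force: 0.0
clock: 2.72
ee_pos: [0.6505, 0.1055, 0.2309]
tcp_rot: [3.14, 0.106, -0.001]
contact_force: [0.3, -0.3, -0.5]
width: -0.0002
grasp_force: 0.0
clock: 2.98
ee_pos: [0.6495, 0.1038, 0.2306]
tcp_rot: [3.139, 0.106, -0.002]
contact_force: [-0.7, -0.9, 0.4]
width: 0.0003
grasp_force: 0.0
2.975 [0.64947625 0.10382879 0.23063365] [[ 0.998  0.068 -0.001]
 [ 0.068 -0.998 -0.001]
 [-0.001  0.    -1.   ]] [-0.71222196 -0.88496299  0.41303344] 0.0003392117460015958
```

View pics/w0.png

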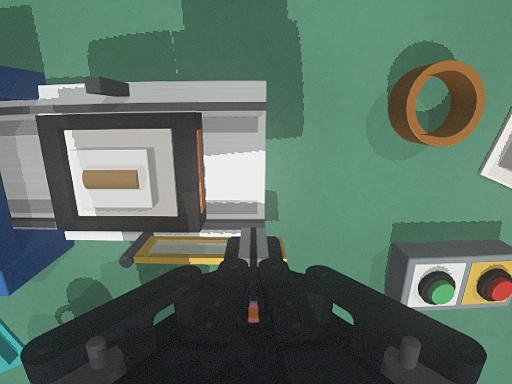

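The wrist view shows the shuttle with its orange face at (202,170), the bed end at column 266, the gate at (135–285, 250) with its hinge at (127,258), and green at (437,288). I'll measure these.

```bash
python3 - <<'E'
from h import *
P,im=cloud('wrist','w0'); h=cv2.cvtColor(im,cv2.COLOR_BGR2HSV)
ok=~np.isnan(P[...,0]); v,u=np.mgrid[:384,:512]
def rect(n,m):
    q=P[m&ok]; print(n,len(q),[np.round(a,4) for a in cv2.minAreaRect(q[:,:2].astype(np.float32))],np.median(q[:,2]).round(4)); return q
q=rect('shuttle top',(h[...,2]<70)&(abs(P[...,2]-.068)<.006)&(u>30)&(u<210)&(v>100)&(v<240))
q=rect('bedwhite',(abs(P[...,2]-.018)<.005)&(u>200)&(u<275)&(v<235))
q=rect('gate top',(abs(P[...,2]-.086)<.005)&(u>130)&(u<290)&(v>228)&(v<270)&(h[...,1]>120)&(h[...,0]<35)&(h[...,0]>15))
q=rect('orange',(h[...,0]<15)&(h[...,1]>120)&(u>190)&(u<210)&(v>110)&(v<230));print(q.min(0),q.max(0))
q=rect('green',(h[...,0]>50)&(h[...,0]<70)&(h[...,1]>150)&(abs(P[...,2]-.07)<.012)&(u>400)&(u<470)&(v>255)); print(q.mean(0),np.percentile(q[:,2],[5,50,95]))
q=rect('pendtop',(abs(P[...,2]-.05)<.005)&(u>385)&(v>240))
P2,_=cloud('top','t0')
for b in (312,203),(337,201):
    w=P2[b[1]-1:b[1]+2,b[0]-1:b[0]+2].reshape(-1,3);print(np.nanmean(w,0))
E
```

```text
shuttle top 5983 [array([0.6436, 0.2577]), array([0.1394, 0.181 ]), np.float64(3.8562)] 0.0683
bedwhite 8212 [array([0.6574, 0.1306]), array([0.2052, 0.0865]), np.float64(1.8856)] 0.0184
gate top 795 [array([0.5532, 0.149 ]), array([0.0097, 0.18  ]), np.float64(3.1994)] 0.0879
orange 181 [array([0.6499, 0.167 ]), array([0.099, 0.002]), np.float64(3.9707)] 0.055
[0.60044044 0.16286492 0.03602711] [0.69922046 0.17122234 0.05989431]
green 1 [array([ 0.4989, -0.1693]), array([0., 0.]), np.float64(0.0)] 0.0731
[ 0.49887889 -0.16930919  0.07306827] [0.07306827 0.07306827 0.07306827]
pendtop 3991 [array([ 0.5143, -0.2066]), array([0.0909, 0.181 ]), np.float64(4.2779)] 0.0503
[ 0.50312477 -0.16649293  0.06857437]
[ 0.51128133 -0.25594414  0.07041929]
```

```bash
python3 -m creep '[0.075,0,0.78,0,-1,0,0,0.78,0,-1,0,0,0.78,0,-1,0,0,0.78,0,-1,0,0,0,0,-1]'; python3 -m creep '[0,-0.3,0,0,-1,0,-0.3,0,0,-1,0,-0.2,0,0,-1,0,-0.1,0,0,-1,0,-0.1,0,0,-1,0,-0.1,0,0,-1,0,-0.2,0,0,-1,0,-0.2,0,0,-1,0,-0.2,0,0,-1]'
```

```text
clock: 3.65
ee_pos: [0.6513, 0.1027, 0.0409]
tcp_rot: [3.139, 0.103, -0.011]
contact_force: [0.5, 0.3, 0.7]
width: 0.0001
grasp_force: 0.0
clock: 4.78
ee_pos: [0.6489, 0.2055, 0.0458]
tcp_rot: [3.138, 0.107, 0.004]
contact_force: [0.6, -10.3, 7.7]
width: -0.0002
grasp_force: 4.9
```

```bash
python3 -m creep '[0,-0.15,0,0,-1,0,-0.15,0,0,-1,0,-0.15,0,0,-1,0,-0.15,0,0,-1]'; python3 -m creep '[0,-0.1,0,0,-1,0,-0.1,0,0,-1,0,-0.05,0,0,-1,0,-0.05,0,0,-1]';python3 -m creep '[0,-0.05,0,0,-1,0,-0.05,0,0,-1]'
```

```text
clock: 5.28
ee_pos: [0.6464, 0.2413, 0.0458]
tcp_rot: [3.138, 0.107, 0.003]
contact_force: [1.6, -10.9, 7.5]
width: -0.0004
grasp_force: 5.1
clock: 5.78
ee_pos: [0.6451, 0.2591, 0.0458]
tcp_rot: [3.138, 0.107, 0.003]
contact_force: [1.3, -9.8, 9.0]
width: -0.0002
grasp_force: 5.1
clock: 6.02
ee_pos: [0.6447, 0.2642, 0.0458]
tcp_rot: [3.136, 0.107, 0.003]
contact_force: [1.9, -22.9, 12.2]
width: 0.0001
grasp_force: 11.7
```

```bash
python3 -m creep '[0,-0.05,0,0,-1,0,0,0,0,-1]'; python3 -m creep '[0,-0.04,0,0,-1,0,0,0,0,-1]'
```

```text
clock: 6.28
ee_pos: [0.6444, 0.2643, 0.0458]
tcp_rot: [3.133, 0.108, 0.001]
contact_force: [0.1, -26.8, 13.3]
width: -0.0
grasp_force: 13.5
clock: 6.52
ee_pos: [0.644, 0.2645, 0.0458]
tcp_rot: [3.13, 0.108, -0.001]
contact_force: [1.7, -36.5, 17.2]
width: -0.0003
grasp_force: 18.3
```

The shuttle is at its stop: force is rising with no motion. Now I'll back off, rise and go to the robot side of the gate.

```bash
python3 -m creep '[0,0.2,0,0,-1,0,0.4,0,0,-1,0,0.4,0,0,-1,0,0,-0.9,0,-1,0,0,-1,0,-1,0,0,0,0,-1]'; python3 -m creep '[-0.7,0.47,0,0,-1,-0.7,0.47,0,0,-1,-0.7,0.47,0,0,-1,0,0,0,0,-1]'
python3 - <<'E'
from h import *
snap('wrist','w1')
P,im=cloud('wrist','w1'); h=cv2.cvtColor(im,cv2.COLOR_BGR2HSV)
s=ctrl.observe();print(s['joint_pos'])
ok=~np.isnan(P[...,0]); v,u=np.mgrid[:384,:512]
def rect(n,m):
    q=P[m&ok]; print(n,len(q),[np.round(a,4) for a in cv2.minAreaRect(q[:,:2].astype(np.float32))],np.median(q[:,2]).round(4)) if len(q) else 0
rect('gate top',(abs(P[...,2]-.088)<.006)&(h[...,1]>120)&(h[...,0]<35)&(h[...,0]>15))
rect('shuttle',(h[...,2]<70)&(abs(P[...,2]-.068)<.005)&(P[...,0]>.56))
rect('pack',(h[...,1]<70)&(h[...,2]>120)&(abs(P[...,2]-.063)<.005)&(P[...,0]>.56))
E
```

```text
clock: 7.28
ee_pos: [0.6507, 0.2116, 0.1638]
tcp_rot: [-3.137, -0.105, -0.014]
contact_force: [0.8, -0.2, -0.5]
width: -0.0001
grasp_force: 0.0
clock: 7.78
ee_pos: [0.5236, 0.1162, 0.157]
tcp_rot: [3.139, 0.103, -0.006]
contact_force: [1.2, -0.0, 0.0]
width: -0.0002
grasp_force: 0.0
[2.16752858e-01 3.06590178e-01 1.88559327e+00 5.73121548e-05
 9.50593831e-01 1.72176659e+00]
gate top 2498 [array([0.5535, 0.1487]), array([0.0085, 0.1806]), np.float64(3.6418)] 0.0882
shuttle 4138 [array([0.6219, 0.3093]), array([0.1045, 0.0713]), np.float64(3.5835)] 0.0684
pack 3244 [array([0.6185, 0.2023]), array([0.2719, 0.0938]), np.float64(84.163)] 0.0646
```

View pics/w1.png

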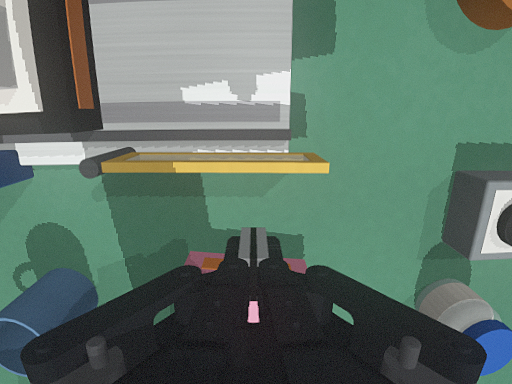

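The wrist view shows the gate at (100–328, 162) with its hinge at (92,163), its robot side clear, and the shuttle home at left. I'll compute the arc and descend.

```bash
python3 -m creep '[0,0,0.9,0,-1,0,0,0.88,0,-1,0,0,0,0,-1]'; python3 - <<'E'
from h import *
s=ctrl.observe();A=R.from_rotvec(s['tcp_rot']).as_matrix();H=np.array([.5473,.2462,0]);p=(A.T@(s['ee_pos']-H))[:2];print(p)
prev=p
for t in np.r_[90:-1:-7.5]:
    th=np.radians(t);d=.004+.011*(abs(np.cos(th))+abs(np.sin(th)))
    q=np.array([.12*np.cos(th)-d*np.sin(th),.12*np.sin(th)+d*np.cos(th)]);print(t,((q-prev)/.06).round(2));prev=q
E
```

```text
clock: 8.2
ee_pos: [0.525, 0.1183, 0.0478]
tcp_rot: [3.139, 0.106, -0.011]
contact_force: [-0.2, -0.8, 0.9]
width: -0.0001
grasp_force: 0.0
[-0.03124198  0.12619588]
90.0 [ 0.27 -0.1 ]
82.5 [0.24 0.02]
75.0 [ 0.25 -0.01]
67.5 [ 0.25 -0.04]
60.0 [ 0.24 -0.07]
52.5 [ 0.24 -0.11]
45.0 [ 0.22 -0.14]
37.5 [ 0.21 -0.17]
30.0 [ 0.18 -0.2 ]
22.5 [ 0.16 -0.23]
15.0 [ 0.13 -0.25]
7.5 [ 0.09 -0.27]
0.0 [ 0.05 -0.28]
```

```bash
python3 -m creep '[0.27,-0.1,0,0,-1,0.24,0.02,0,0,-1,0.25,-0.01,0,0,-1,0.25,-0.04,0,0,-1,0.24,-0.07,0,0,-1,0.24,-0.11,0,0,-1]'; python3 -m creep '[0.22,-0.14,0,0,-1,0.21,-0.17,0,0,-1,0.18,-0.2,0,0,-1,0.16,-0.23,0,0,-1]'; python3 -m creep '[0.13,-0.25,0,0,-1,0.09,-0.2,0,0,-1,0,0,0,0,-1]'
python3 -c "
from h import *
snap('wrist','w2')"
```

```text
clock: 8.95
ee_pos: [0.6161, 0.1435, 0.0513]
tcp_rot: [3.14, 0.105, -0.0]
contact_force: [-0.6, 0.3, -0.8]
width: 0.0001
grasp_force: 0.7
clock: 9.45
ee_pos: [0.659, 0.1916, 0.0512]
tcp_rot: [3.14, 0.105, -0.0]
contact_force: [-1.5, -0.7, -0.4]
width: -0.0004
grasp_force: 0.7
clock: 9.82
ee_pos: [0.6703, 0.2198, 0.0514]
tcp_rot: [-3.139, -0.107, -0.002]
contact_force: [-0.1, -0.3, 1.0]
width: 0.0
grasp_force: 0.0
```

View pics/w2.png

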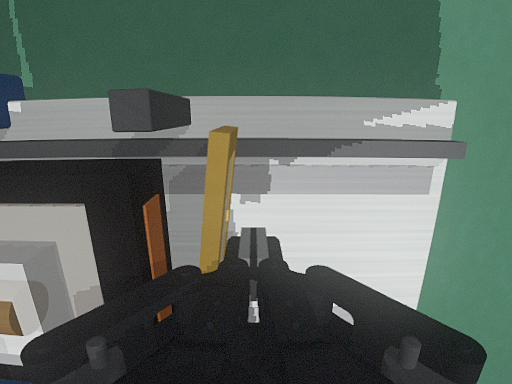

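The gate (220,200) is close to shut, just short of the catch post at (150,108). I'll push on slowly until it stops.

```bash
python3 -m creep '[0,-0.15,0,0,-1,0,-0.1,0,0,-1,0,-0.1,0,0,-1,0,0,0,0,-1]'; python3 -m creep '[0,-0.1,0,0,-1,0,-0.05,0,0,-1,0,0,0,0,-1]'; python3 -m creep '[0,-0.05,0,0,-1,0,0,0,0,-1]'
```

```text
clock: 10.38
ee_pos: [0.6687, 0.2368, 0.0514]
tcp_rot: [3.136, 0.106, -0.0]
contact_force: [2.6, -14.2, 2.6]
width: -0.0004
grasp_force: 7.2
clock: 10.75
ee_pos: [0.6685, 0.2372, 0.0514]
tcp_rot: [3.125, 0.106, -0.003]
contact_force: [5.4, -52.1, 11.0]
width: -0.0001
grasp_force: 26.4
clock: 11.0
ee_pos: [0.6685, 0.2373, 0.0515]
tcp_rot: [3.122, 0.106, -0.004]
contact_force: [6.3, -65.4, 12.9]
width: -0.0002
grasp_force: 32.8
```

```bash
python3 -m creep '[0,0.2,0,0,-1,0,0.4,0,0,-1,0,0.5,0,0,-1,0,0.5,-0.9,0,-1,0,0.5,-1,0,-1,0,0.4,-0.6,0,-1,0,0,0,0,-1]'
python3 - <<'E'
from h import *
snap('wrist','w3')
P,im=cloud('wrist','w3'); h=cv2.cvtColor(im,cv2.COLOR_BGR2HSV)
ok=~np.isnan(P[...,0]); v,u=np.mgrid[:384,:512]
ux=np.array([-.0673,.9977]);O=np.array([.633,.375])
def rect(n,m):
    q=P[m&ok]
    if len(q): r=cv2.minAreaRect(q[:,:2].astype(np.float32));print(n,len(q),[np.round(a,4) for a in r],np.median(q[:,2]).round(4),'press x',((q[:,:2]-O)@ux).min())
rect('gate top',(abs(P[...,2]-.088)<.005)&(h[...,1]>120)&(h[...,0]<35)&(h[...,0]>15)&(P[...,1]<.262)&(u<250))
rect('shuttle',(h[...,2]<70)&(abs(P[...,2]-.068)<.004)&(P[...,0]>.56)&(P[...,1]>.26)&(P[...,0]<.72))
E
```

```text
clock: 11.88
ee_pos: [0.6795, 0.1025, 0.201]
tcp_rot: [-3.139, -0.103, -0.01]
contact_force: [0.6, -0.3, -0.7]
width: 0.0002
grasp_force: 0.0
gate top 1720 [array([0.6448, 0.2522]), array([0.1805, 0.0103]), np.float64(3.8315)] 0.0882 press x -0.12848450815795404
shuttle 4505 [array([0.6367, 0.3418]), array([0.1411, 0.1323]), np.float64(3.8776)] 0.0684 press x -0.09956784554910472
```

View pics/w3.png

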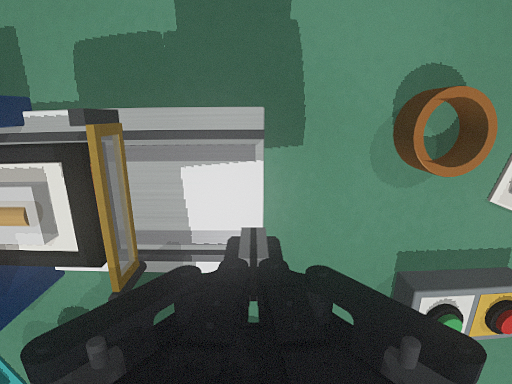

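The gate (118,205) is straight across: it reads 3.83° against the press's 3.86°. The shuttle face is at x = -0.0996 and the pack lies in its nest. Next is the green button; I'll take a closer look from a wrist position short of it.

```bash
python3 -m creep '[-0.74,0.68,0,0,-1,-0.74,0.68,0,0,-1,-0.74,0.68,0,0,-1,-0.74,0.68,0,0,-1,-0.74,0.68,0,0,-1,-0.74,0.68,0,0,-1,0,0,0,0,-1]'
python3 - <<'E'
from h import *
snap('wrist','w4')
P,im=cloud('wrist','w4'); h=cv2.cvtColor(im,cv2.COLOR_BGR2HSV)
ok=~np.isnan(P[...,0]); A=R.from_rotvec(ctrl.observe()['tcp_rot']).as_matrix(); e=ctrl.observe()['ee_pos']
def rect(n,m):
    q=P[m&ok]; print(n,len(q))
    if len(q):
        r=cv2.minAreaRect(q[:,:2].astype(np.float32));z=np.median(q[:,2]);print([np.round(a,4) for a in r],z.round(4),'tool units',(A.T@(np.r_[r[0],z]-e)/.06).round(3))
t=(P[...,2]>.058)&(P[...,2]<.085)&(h[...,1]>90)&(P[...,0]>.44)
rect('green',t&(h[...,0]>45)&(h[...,0]<80)); rect('red',t&((h[...,0]<8)|(h[...,0]>172)))
rect('pend',(abs(P[...,2]-.05)<.006)&(P[...,0]>.44))
E
```

```text
clock: 12.8
ee_pos: [0.4247, -0.1593, 0.1957]
tcp_rot: [-3.139, -0.1, 0.005]
contact_force: [1.0, 0.2, 0.3]
width: -0.0001
grasp_force: 0.0
green 1018
[array([ 0.5101, -0.1626]), array([0.0322, 0.0318]), np.float64(4.8254)] 0.0722 tool units [1.39  0.16  2.062]
red 1091
[array([ 0.5172, -0.2534]), array([0.0362, 0.0347]), np.float64(83.8288)] 0.072 tool units [1.41  1.679 2.063]
pend 11817
[array([ 0.513 , -0.2074]), array([0.0908, 0.1797]), np.float64(4.6422)] 0.0507 tool units [1.39  0.909 2.42 ]
```

View pics/w4.png

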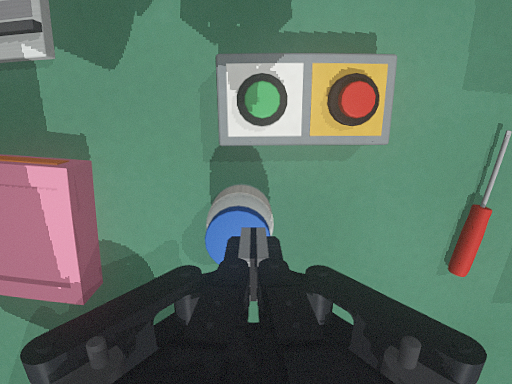

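Green is at (263,98) on the white plate and red at (357,100) on yellow; the green one on white is START. I'll go above it and then press straight down.

```bash
python3 -m creep '[0.7,0.07,0,0,-1,0.69,0.07,0,0,-1,0,0,0.8,0,-1,0,0,0.8,0,-1,0,0,0.2,0,-1,0,0,0,0,-1]'; python3 -m creep '[0,0,0.1,0,-1,0,0,0.1,0,-1,0,0,0,0,-1]'; python3 -m creep '[0,0,0.08,0,-1,0,0,0,0,-1]'
```

```text
clock: 13.6
ee_pos: [0.5121, -0.1602, 0.0887]
tcp_rot: [-3.139, -0.107, 0.002]
contact_force: [0.0, -0.3, 0.2]
width: -0.0004
grasp_force: 0.0
clock: 13.98
ee_pos: [0.5119, -0.1612, 0.0775]
tcp_rot: [3.14, 0.105, 0.001]
contact_force: [0.9, 0.4, 0.5]
width: 0.0001
grasp_force: 0.0
clock: 14.22
ee_pos: [0.5118, -0.1612, 0.0722]
tcp_rot: [-3.14, -0.105, 0.0]
contact_force: [0.6, -0.1, 0.3]
width: -0.0001
grasp_force: 0.0
```

```bash
python3 -m creep '[0,0,0.06,0,-1,0,0,0,0,-1]'; python3 -m creep '[0,0,0.05,0,-1,0,0,0,0,-1]'; python3 -m creep '[0,0,0.04,0,-1,0,0,0,0,-1]'
```

```text
clock: 14.48
ee_pos: [0.512, -0.1612, 0.0688]
tcp_rot: [3.14, 0.105, 0.0]
contact_force: [-1.1, -0.3, 3.1]
width: -0.0
grasp_force: 1.6
clock: 14.72
ee_pos: [0.512, -0.1612, 0.066]
tcp_rot: [3.14, 0.105, 0.0]
contact_force: [-1.7, -0.6, 6.1]
width: 0.0
grasp_force: 3.3
clock: 14.98
ee_pos: [0.5122, -0.1613, 0.0655]
tcp_rot: [3.14, 0.105, 0.001]
contact_force: [-9.5, 3.4, 32.9]
width: -0.0002
grasp_force: 16.1
```

The button has bottomed at about 33 N. I'll release straight up, then check everything.

```bash
python3 -m creep '[0,0,-0.2,0,-1,0,0,-0.6,0,-1,0,0,-0.9,0,-1,0,0,-0.9,0,-1,-0.9,0.1,0,0,-1,-0.7,0.8,0,0,-1,0,0.9,0,0,-1,0,0.9,0,0,-1,0,0.9,0,0,-1,0,0,0,0,-1]'
python3 - <<'E'
from h import *
im,_=snap('top','t1'); P,im=cloud('top','t1'); P0,i0=cloud('top','t0')
for u,v in [(312,203),(337,201),(306,240),(343,151),(165,244),(114,259),(390,240)]: print((u,v),P0[v,u].round(3),P[v,u].round(3),i0[v,u],im[v,u])
cv2.imwrite('pics/t1c.png',cv2.resize(im[80:290,60:410],None,fx=2.2,fy=2.2,interpolation=cv2.INTER_CUBIC))
E
```

```text
clock: 16.23
ee_pos: [0.4312, -0.3853, 0.2189]
tcp_rot: [3.139, 0.101, 0.0]
contact_force: [-0.2, -0.3, -0.2]
width: -0.0001
grasp_force: 0.0
(312, 203) [ 0.503 -0.166  0.07 ] [ 0.503 -0.166  0.071] [ 74 141  45] [ 97 203  55]
(337, 201) [ 0.511 -0.256  0.072] [ 0.511 -0.255  0.073] [ 23  32 170] [ 24  38 238]
(306, 240) [ 0.37  -0.143  0.093] [ 0.37  -0.143  0.088] [223 110  42] [225 110  49]
(343, 151) [ 0.703 -0.286  0.036] [ 0.704 -0.287  0.032] [ 69 169 224] [ 46 110 151]
(165, 244) [0.351 0.368 0.007] [ 0.351  0.37  -0.001] [124  89  57] [120  86  57]
(114, 259) [0.292 0.552 0.024] [0.292 0.551 0.027] [142 171 116] [140 167 114]
(390, 240) [ 0.376 -0.458  0.025] [ 0.347 -0.27   0.678] [ 26  36 222] [199 219 222]
```

View pics/t1c.png

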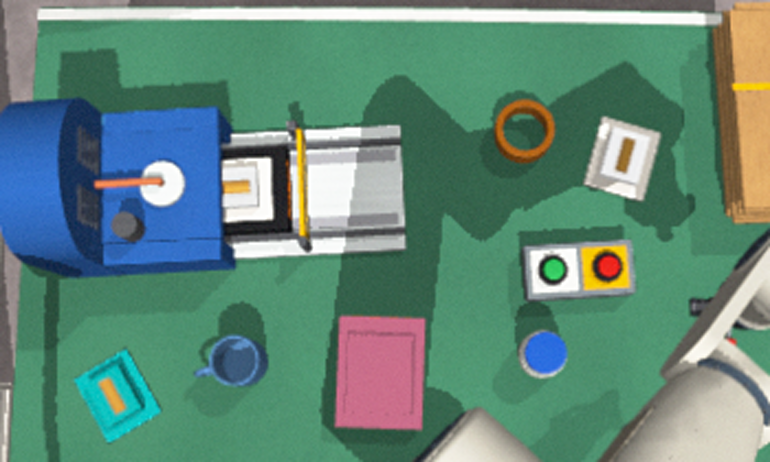

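The shuttle is home with the pack in its nest (250,188), the gate is shut (303,188), and both buttons are up. The bystanders I can see haven't moved; the screwdriver is hidden under the arm, which never went near it.

```bash
python3 -c "
from rig import ctrl
print(ctrl.close_job())"
```

```text
the job is handed in; nothing more can be done
None
```

The job is handed in: I pushed the shuttle to its stop, shut the gate, then pressed the green button right down and released it, in that order and in about 16 s, without touching anything else.

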